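# Press home the lid fasteners of a shipping case

## Task

Close the plywood shipping case for dispatch: with a fingertip, lightly press the four black lid pins fully home one at a time, crosswise so that the lid draws down evenly. Start at the cut-off corner, go to the one diagonally across from it, then to the other end of the cut-off corner's long side, and finish with the last one. Lift nothing, do not shove the case out of its place, and leave the things around it where they stand.

Things in the scene. Friction and masses are not known exactly. Their poses are not given: they have to be found in the camera images.
- shipping_case: Packed plywood shipping case, loose, 1.8 kg. Its lid lies on a soft gasket: sinks 1 mm per 6 N, springs back. 230 mm long (its x) by 150 mm wide (its y); flat lid top 80 mm above the bench; origin at the middle of the underside, z up. Lid edged in aluminium. Its +x +y corner is cut off at 45 degrees, the others are square. A fastener near each corner.
- pin_cut_head (a point): Push-in fastener at the cut-off corner, at x +80, y +42 mm in the case's frame. A fixed washer, 27 mm across, top 82.5 mm above the bench, carries a centre pin with a round head 17 mm across and 4 mm thick. This point is the middle of the head's top: 86.5 mm above the bench when fully home (lid not pressed).
- pin_cut (a joint): How far the pin at the cut-off corner is pushed in, in m: 0 = fully proud (head top 96.5 mm above the bench), 0.010 = fully home, head down on its washer (86.5 mm), where it stops. Starts between 0 and 0.003. Stiff: moves straight down under about 4 N, with no spring; stays where it is left.
- pin_diagonal_head (a point): Push-in fastener at the corner diagonally across from the cut-off one, at x -80, y -42 mm in the case's frame. A fixed washer, 27 mm across, top 82.5 mm above the bench, carries a centre pin with a round head 17 mm across and 4 mm thick. This point is the middle of the head's top: 86.5 mm above the bench when fully home (lid not pressed).
- pin_diagonal (a joint): How far the pin at the corner diagonally across from the cut-off one is pushed in, in m: 0 = fully proud (head top 96.5 mm above the bench), 0.010 = fully home, head down on its washer (86.5 mm), where it stops. Starts between 0 and 0.003. Stiff: moves straight down under about 4 N, with no spring; stays where it is left.
- pin_long_side_head (a point): Push-in fastener at the other end of the cut-off corner's long side, at x -80, y +42 mm in the case's frame. A fixed washer, 27 mm across, top 82.5 mm above the bench, carries a centre pin with a round head 17 mm across and 4 mm thick. This point is the middle of the head's top: 86.5 mm above the bench when fully home (lid not pressed).
- pin_long_side (a joint): How far the pin at the other end of the cut-off corner's long side is pushed in, in m: 0 = fully proud (head top 96.5 mm above the bench), 0.010 = fully home, head down on its washer (86.5 mm), where it stops. Starts between 0 and 0.003. Stiff: moves straight down under about 4 N, with no spring; stays where it is left.
- pin_last_head (a point): Push-in fastener at the last corner, at x +80, y -42 mm in the case's frame. A fixed washer, 27 mm across, top 82.5 mm above the bench, carries a centre pin with a round head 17 mm across and 4 mm thick. This point is the middle of the head's top: 86.5 mm above the bench when fully home (lid not pressed).
- pin_last (a joint): How far the pin at the last corner is pushed in, in m: 0 = fully proud (head top 96.5 mm above the bench), 0.010 = fully home, head down on its washer (86.5 mm), where it stops. Starts between 0 and 0.003. Stiff: moves straight down under about 4 N, with no spring; stays where it is left.
- glue_jar: White and yellow jar with a blue lid, 58 mm across, 92 mm high, loose bystander; origin under its centre.
- tape_2: Flat roll of tan tape, 100 mm across, 25 mm high, lying on the bench, loose bystander; origin under its centre.
- rubber_stamp: Wooden stamp with a red-brown knob, 28 x 60 x 76 mm, loose bystander; origin under its centre.
- spare_fastener_0: Spare black plastic fastener standing on its head, 27 mm across, 31 mm high, loose bystander; origin under its centre.
- spare_fastener_1: A second, identical spare fastener, loose bystander; origin under its centre.

How it is judged:
By the outcome, as a careful person would: the job done as asked, in the order asked, and still so for the second after the job is handed in, with the robot touching nothing.
It also fails if it takes over 51 s, if anything falls off the work surface, if the arm or the gripper's body presses on something with over 40 N, if the wrist force passes 120 N, or if a joint passes its speed limit or range.

## Robot

A 6-joint arm with a two-finger parallel gripper is mounted at the origin on the work surface; the furniture and walls round the work are solid. World frame = base frame: x ahead of the robot, y to its left, z up, the work surface at z = 0. Lengths are in m, angles in rad, forces in N, time in s.
With the tool pointing down it reaches from about 0.375 to 0.9 m from the base axis. Payload 3.1 kg.
Tool frame: the origin (TCP) lies at the very end of the fingers, on their centre line; the grasp point (between the pads) lies 19 mm behind it; z points along the fingers, y is the line along which they close (so a half turn about z gives the same grasp; the last joint's range is limited). The gripper opens to 87 mm and grips with 3 to 60 N. Pads are 19 mm wide; open, the fingers measure 117 mm over their backs; the gripper's body (75 mm by 190 mm) begins 51 mm behind the grasp point.
Start: joints at [1.012, 0.527, 1.433, -0, 1.181, -0.178], TCP at [0.232, 0.58, 0.202] pointing down, gripper open.
Joint ranges: [-3.08, 3.08], [-0.75, 2.2], [0.22, 2.44], [-1.43, 4.57], [0, 2.65], [-2.85, 2.85]. Speed limits (rad/s): [2.79, 2.79, 3.14, 3.14, 3.14, 3.14].

## Interface

Orientations are given as a 3x3 rotation matrix whose columns are the frame's x, y, z axes.
In Python, from cell import sensors, eyes, order gives the robot as it stands. The module is installed in compiled form; this text tells all that it offers.
- The arm moves only by the shell command python3 -m creep 'ROWS'. ROWS is JSON, a list of rows, each an object with "twist": the turn, a rotation vector about the tool's x, y, z in rad, a list of three; "linear": the shift along the tool's x, y, z in mm, a list of three; "fingers": the opening, from 0 (shut) to 1 (fully open). A call has 1 to 5 rows; each row shifts and turns the commanded pose from where the row before left it, along the tool's axes as they then stand; what a row does not reach is not made up. A row lasts 1/8 s, in which the tool goes at most 62.5 mm and 10.7 degrees, less where a joint would pass 70% of its speed; a pose out of reach is approached as far as the arm can. A call is refused whole if a number of a shift passes 62.5 or a number of a turn 0.188, either way. A call with a gripper value outside its range is refused whole. The fingers move at their own pace and stop on an object; the grip force is fixed at half the most. Time passes only in rows, so rows that do not move let the fingers close. It gives the time, the measured TCP pose, the force, the opening and the grip force at its end, in the units of the state.
- sensors.read_state(): the state, without advancing time (a new reading comes with each control period).
- eyes.get_image(name): name is "scene" or "side" or "wrist"; returns a dict with "image" (400x640x3 uint8, red, green, blue), "mtx" (3x3 intrinsics, pixels), "D" ([k1, k2, p1, p2, k3] as OpenCV has them; the pictures are not rectified), "world_to_cam" (4x4, takes a point from world to camera coordinates). Camera axes: x right, y down, z forward; pixel columns grow to the right and rows downward; lengths in m; the calibration is good to about 2 mm. A picture is of the moment at which its call begins. There is no depth.
- order.job_done(): hands the job in; it is judged then, once.
The state is a dict: "time_s": time; "joints": joint angles; "qvel": joint speeds; "tau": joint torques, N m; "position": TCP position; "ee_rot": TCP orientation; "ft_force": force on the tool from outside, world axes, zero at the start; "moment": the same for the moment, N m; "grip_width": finger opening in m; "grasp_force": force on a finger pad.
Only numpy, scipy, OpenCV 4.12 (cv2) and the standard library are available. Lean on these libraries where they do the work, as an engineer would, in place of code of your own. Each camera call takes 0.05 s, during which the arm holds its last target. There are 200 camera calls.

## Working session

There is one attempt and no reset: what is moved stays moved. The work goes in short steps, Python scripts to look and compute and a shell command to move; the robot and the scene stay as the last step left them, time stands still between calls to the robot, and variables do not carry over. Pictures are saved under pics/ and viewed, at most 10 in all, crops included, and the job is handed in when it is done.

```bash
mkdir -p pics; cat > h.py <<'E'
import numpy as np, cv2
from cell import sensors, eyes, order
def snap(n,f):
    d=eyes.get_image(n); cv2.imwrite('pics/'+f,cv2.cvtColor(d['image'],cv2.COLOR_RGB2BGR)); np.savez('pics/'+f+'.npz',**d); return d
def onplane(d,uv,z):
    uv=np.array(uv,float).reshape(-1,1,2)
    n=cv2.undistortPoints(uv,d['mtx'],d['D'])[:,0]
    T=d['world_to_cam'];R=T[:3,:3];c=-R.T@T[:3,3]
    r=np.c_[n,np.ones(len(n))]@R
    return c+r*((z-c[2])/r[:,2])[:,None]
def proj(d,P):
    T=d['world_to_cam'];return cv2.projectPoints(np.array(P,float).reshape(-1,1,3),cv2.Rodrigues(T[:3,:3])[0],T[:3,3],d['mtx'],d['D'])[0][:,0]
E
python3 - <<'E'
from h import *
ims=[snap(n,n+'0.png') for n in('scene','side','wrist')]
for d in ims: T=d['world_to_cam']; print((-T[:3,:3].T@T[:3,3]).round(3), d['mtx'][0,0], T[2,:3].round(2))
s=sensors.read_state(); print(s)
E
```

```text
[-0.188 -0.528  0.755] 433.76128220978944 [ 0.65  0.44 -0.62]
[1.651 0.081 0.825] 466.5935792791899 [-0.84 -0.09 -0.54]
[0.168 0.605 0.383] 288.51516402215896 [ 0.23 -0.09 -0.97]
{'time_s': 0.15, 'joints': array([ 1.01151277e+00,  5.28250381e-01,  1.43360653e+00, -1.62305157e-07,
        1.18138927e+00, -1.78545464e-01]), 'qvel': array([ 0.00034375, -0.00140213, -0.00278563, -0.00301806, -0.00022406,
        0.00084336]), 'tau': array([ 9.06548066e-04, -4.40430272e+01, -1.76842207e+01,  6.34007715e-02,
        5.52882208e-02, -1.06903706e-04]), 'position': array([0.23193398, 0.57973532, 0.20109829]), 'ee_rot': array([[-9.28390503e-01,  3.71605039e-01, -8.77201898e-04],
       [ 3.71605958e-01,  9.28389491e-01, -1.40167159e-03],
       [ 2.93516796e-04, -1.62727205e-03, -9.99998633e-01]]), 'ft_force': array([ 0.05238851, -0.20035048, -0.44683922]), 'moment': array([-0.02585345, -0.00627293, -0.00262419]), 'grasp_force': 0.0, 'grip_width': 0.08700508375601142}
```

View pics/scene0.png

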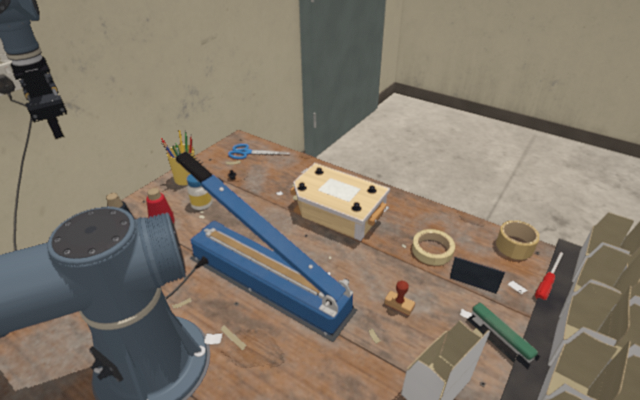

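View pics/side0.png

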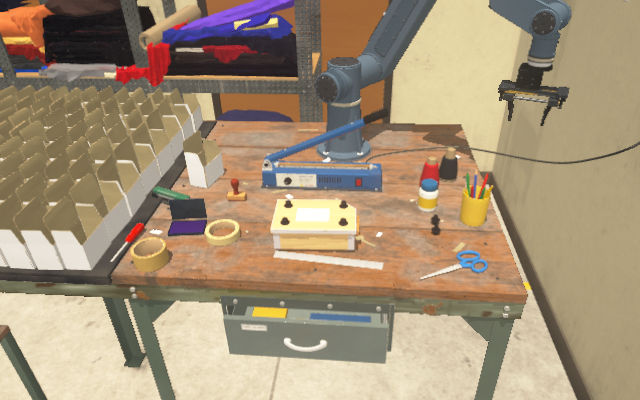

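The scene view shows the case near (340,195) with pins at about (302,187), (319,171), (356,207) and (372,189). In the side view it is near (315,220). A heat sealer stands between it and the robot. I'll enlarge both views to find the cut corner.

```bash
python3 - <<'E'
import cv2,numpy as np
a=cv2.imread('pics/scene0.png')[155:245,285:395];b=cv2.imread('pics/side0.png')[190:260,262:372]
a=cv2.resize(a,None,fx=5,fy=5,interpolation=2)[:, :];b=cv2.resize(b,None,fx=5,fy=5,interpolation=2)
cv2.imwrite('pics/cropA.png',a);cv2.imwrite('pics/cropB.png',b)
E
```

```text
(no output)
```

View pics/cropA.png

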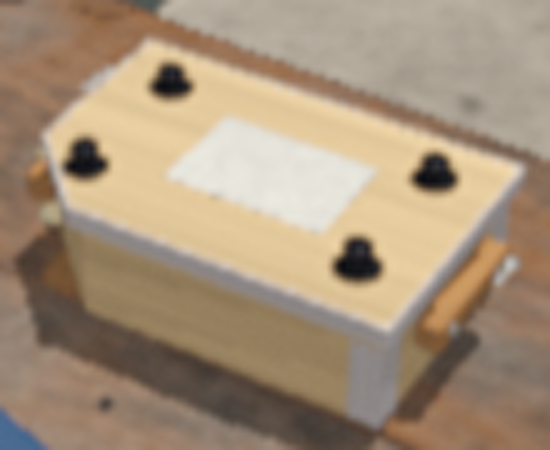

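View pics/cropB.png

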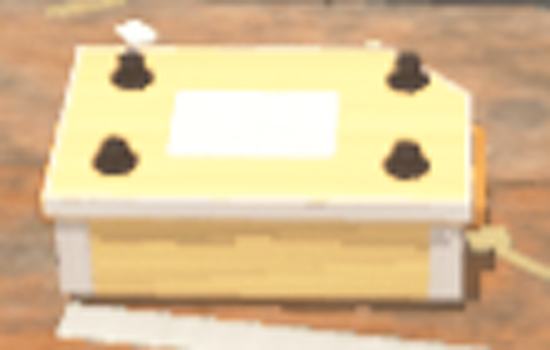

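The cut-off corner shows in the scene crop at left (85,158) and in the side crop at upper right (408,72), so it is on the robot side at +y. The diagonal pin is at scene (435,170) / side (115,157), the long-side pin at scene (357,258) / side (132,70), and the last pin at scene (170,80) / side (408,160).

```bash
cat > pins.py <<'E'
from h import *
seeds={'scene':((285,155),[(85,158),(435,170),(357,258),(170,80)]),'side':((262,190),[(408,72),(115,157),(132,70),(408,160)])}
M=np.array([[80,42],[-80,-42],[-80,42],[80,-42]])/1e3
est=[]
for n,(o,c) in seeds.items():
    d=dict(np.load(f'pics/{n}0.png.npz'));g=d['image'].max(2).astype(float)
    uv=[]
    for x,y in c:
        u,v=o[0]+x/5,o[1]+y/5;u0,v0=int(u)-5,int(v)-5
        w=np.clip(130-g[v0:v0+11,u0:u0+11],0,80)
        m=w>0;k,l,st,cc=cv2.connectedComponentsWithStats(m.astype(np.uint8))
        w=w*(l==1+np.argmax(st[1:,4]));Y,X=np.mgrid[v0:v0+11,u0:u0+11]
        uv.append(((w*X).sum()/w.sum(),(w*Y).sum()/w.sum()))
    P=onplane(d,uv,.086);est.append(P[:,:2]);print(n,P[:,:2].round(4).tolist())
def fit(A):
    c=A.mean(0);H=M.T@(A-c);th=np.arctan2(H[0,1]-H[1,0],H[0,0]+H[1,1]);R=np.array([[np.cos(th),-np.sin(th)],[np.sin(th),np.cos(th)]])
    return c,th,c+M@R.T,A-c-M@R.T
for A in est+[sum(est)/2]:
    c,th,P,r=fit(A);print(c.round(4),np.degrees(th).round(2),P.round(4).tolist(),(abs(r).max()*1e3).round(1))
E
python3 pins.py
```

```text
scene [[0.5265, 0.0238], [0.6165, -0.1326], [0.5332, -0.1358], [0.6098, 0.0268]]
side [[0.5327, 0.0278], [0.6248, -0.1279], [0.54, -0.1316], [0.6182, 0.0312]]
[ 0.5715 -0.0545] 92.35 [[0.5263, 0.0238], [0.6167, -0.1327], [0.5328, -0.1361], [0.6102, 0.0272]] 0.4
[ 0.5789 -0.0501] 92.47 [[0.5335, 0.028], [0.6243, -0.1283], [0.5404, -0.1319], [0.6174, 0.0316]] 0.8
[ 0.5752 -0.0523] 92.41 [[0.5299, 0.0259], [0.6205, -0.1305], [0.5366, -0.134], [0.6138, 0.0294]] 0.4
```

```bash
python3 - <<'E'
from h import *
a=dict(np.load('pics/scene0.png.npz'));b=dict(np.load('pics/side0.png.npz'))
def ray(d,uv):
    p=onplane(d,[uv],0)[0];T=d['world_to_cam'];c=-T[:3,:3].T@T[:3,3];v=p-c;return c,v/np.linalg.norm(v)
for n,u,v in [('handle end',(180,156),(361,124)),('hinge',(330,300),(268,163)),('case',(338,190),(313,214)),('jar lid',(199,182),(429,184))]:
    c1,d1=ray(a,u);c2,d2=ray(b,v)
    t=np.linalg.lstsq(np.c_[d1,-d2],c2-c1,rcond=None)[0];p,q=c1+t[0]*d1,c2+t[1]*d2;print(n,((p+q)/2).round(3),np.linalg.norm(p-q).round(3))
E
```

```text
handle end [0.275 0.098 0.256] 0.083
hinge [ 0.27  -0.238  0.074] 0.009
case [ 0.575 -0.056  0.078] 0.002
jar lid [0.401 0.279 0.079] 0.013
```

```bash
python3 -m creep '[{"twist":[0,0,-0.127],"linear":[0,0,-30],"fingers":0},{"twist":[0,0,-0.127],"linear":[0,0,-40],"fingers":0},{"twist":[0,0,-0.127],"linear":[0,0,-30],"fingers":0},{"twist":[0,0,0],"linear":[0,0,0],"fingers":0}]'
```

```text
time_s: 0.65
position: [0.233, 0.5815, 0.3045]
ee_rot: [[-1.0, 0.001, 0.003], [0.001, 1.0, 0.005], [-0.003, 0.005, -1.0]]
ft_force: [-0.6, 0.4, 0.3]
grip_width: 0.0549
grasp_force: 0.0
```

```bash
python3 -m creep '[{"twist":[0,0,0],"linear":[-35,-55,0],"fingers":0},{"twist":[0,0,0],"linear":[-35,-55,0],"fingers":0},{"twist":[0,0,0],"linear":[-35,-55,0],"fingers":0},{"twist":[0,0,0],"linear":[-35,-55,0],"fingers":0},{"twist":[0,0,0],"linear":[-35,-55,0],"fingers":0}]'; python3 -m creep '[{"twist":[0,0,0],"linear":[-35,-55,0],"fingers":0},{"twist":[0,0,0],"linear":[-35,-55,0],"fingers":0},{"twist":[0,0,0],"linear":[-35,-55,0],"fingers":0},{"twist":[0,0,0],"linear":[-35,-55,30],"fingers":0},{"twist":[0,0,0],"linear":[0,-55,40],"fingers":0}]'; python3 -m creep '[{"twist":[0,0,0],"linear":[0,-50,40],"fingers":0},{"twist":[0,0,0],"linear":[0,-30,30],"fingers":0},{"twist":[0,0,0],"linear":[0,0,0],"fingers":0},{"twist":[0,0,0],"linear":[0,0,0],"fingers":0}]'
python3 - <<'E'
from h import *
s=sensors.read_state();print(s['time_s'],s['position'],s['ft_force'],s['joints'].round(2));snap('wrist','wrist1.png')
E
```

```text
time_s: 1.27
position: [0.3999, 0.3144, 0.3001]
ee_rot: [[-1.0, 0.001, -0.003], [0.001, 1.0, -0.001], [0.003, -0.001, -1.0]]
ft_force: [-0.1, 0.1, 0.8]
grip_width: 0.0059
grasp_force: 0.0
time_s: 1.9
position: [0.5335, 0.0578, 0.2374]
ee_rot: [[-1.0, 0.002, 0.002], [0.002, 1.0, -0.0], [-0.002, -0.0, -1.0]]
ft_force: [-0.7, 0.2, -0.3]
grip_width: 0.0003
grasp_force: 0.0
time_s: 2.4
position: [0.531, -0.0182, 0.1696]
ee_rot: [[-1.0, 0.001, -0.001], [0.001, 1.0, 0.001], [0.001, 0.001, -1.0]]
ft_force: [-0.2, 0.8, 0.5]
grip_width: 0.0004
grasp_force: 0.0
2.4 [ 0.53095156 -0.01818673  0.16956496] [-0.17657083  0.75918316  0.52699595] [-0.25  0.45  1.7   0.    1.   -1.82]
```

View pics/wrist1.png

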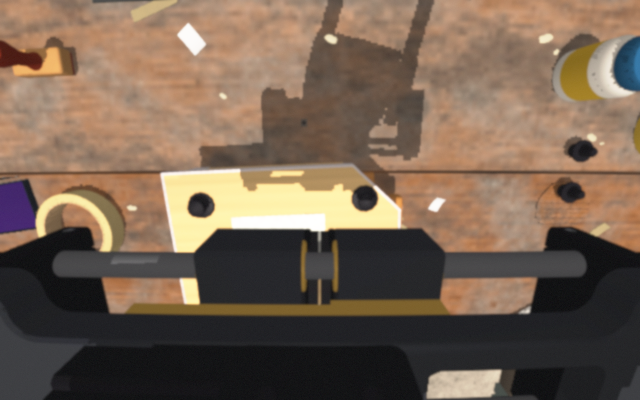

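The wrist view shows the cut pin at about (365,198), the long-side pin at about (201,205), and the closed fingers at about (320,265). The jar and spare fasteners are well clear to the right.

```bash
python3 - <<'E'
from h import *
d=dict(np.load('pics/wrist1.png.npz'));g=d['image'].max(2)
for u,v in [(365,198),(201,205)]:
    w=(g[v-20:v+21,u-20:u+21]<75).astype(np.uint8);k,l,st,cc=cv2.connectedComponentsWithStats(w);i=l[20,20]
    c=cc[i]+[u-20,v-20];print(c.round(1),st[i],onplane(d,[c],.086).round(4),onplane(d,[c],.083).round(4))
print(proj(d,[sensors.read_state()['position']]))
T=d['world_to_cam'];print(-T[:3,:3].T@T[:3,3])
E
```

```text
[365.1 197.5] [  9   8  23  24 409] [[0.5265 0.0253 0.086 ]] [[0.5272 0.0258 0.083 ]]
[200. 205.] [  8   9  24  22 414] [[ 0.5335 -0.1325  0.086 ]] [[ 0.5343 -0.1338  0.083 ]]
[[319.92424889 234.3761828 ]]
[ 0.46246132 -0.01866536  0.3515572 ]
```

```bash
python3 -m creep '[{"twist":[0,0,0],"linear":[3,45,20],"fingers":0},{"twist":[0,0,0],"linear":[0,0,30],"fingers":0},{"twist":[0,0,0],"linear":[0,0,16],"fingers":0},{"twist":[0,0,0],"linear":[0,0,0],"fingers":0},{"twist":[0,0,0],"linear":[0,0,0],"fingers":0}]'
python3 - <<'E'
from h import *
s=sensors.read_state();print(s['time_s'],s['position'],s['ft_force']);a=snap('wrist','wrist2.png')['image'];b=snap('side','side2.png')['image'][170:270,260:420]
c=np.hstack([cv2.resize(a[150:300,250:450],(600,450)),]);b=cv2.resize(b,(240,150),interpolation=2)
o=np.zeros((600,800,3),np.uint8);o[:450,:600]=c;o[450:,:240]=b;s=snap('scene','scene2.png')['image'][150:250,280:400];o[450:,300:480]=cv2.resize(s,(180,150),interpolation=2)
cv2.imwrite('pics/m2.png',o[:,:,::-1])
E
```

```text
time_s: 3.08
position: [0.5293, 0.0268, 0.1052]
ee_rot: [[-1.0, -0.001, 0.003], [-0.001, 1.0, -0.0], [-0.003, -0.0, -1.0]]
ft_force: [-0.2, 0.2, -0.1]
grip_width: 0.0004
grasp_force: 0.0
3.075 [0.52927252 0.02680575 0.10515818] [-0.20799001  0.18516284 -0.06510637]
```

View pics/m2.png

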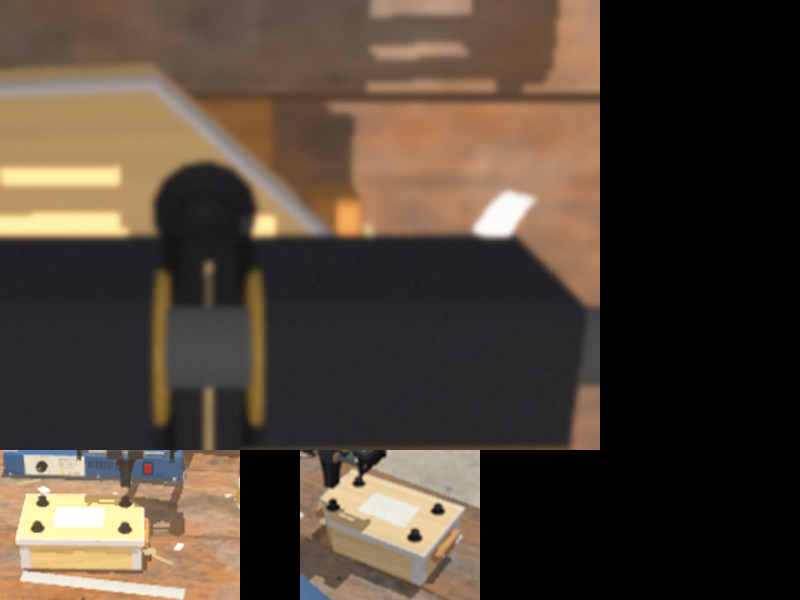

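The fingertip is over the cut pin and centred on it sideways: washer at about column 205, fingers at about 209 in the montage. I'll check the x offset numerically, then press slowly.

```bash
python3 - <<'E'
from h import *
d=dict(np.load('pics/wrist2.png.npz'))
m=lambda p:((p-[250,150])*3).round(0).tolist()
# washer rim: left 155, right 256, top 163 in montage
z=.0825
for uv in [(155,213),(256,213),(205,163)]: print(onplane(d,[np.array(uv)/3+[250,150]],z).round(4))
print(m(proj(d,[[.5293,.0268,.1052],[.5198,.0268,.1052]])), m(proj(d,[[.5282,.0265,.0825]])))
E
python3 -m creep '[{"twist":[0,0,0],"linear":[1,0,3],"fingers":0},{"twist":[0,0,0],"linear":[0,0,3],"fingers":0},{"twist":[0,0,0],"linear":[0,0,2],"fingers":0},{"twist":[0,0,0],"linear":[0,0,0],"fingers":0}]'
```

```text
[[0.5281 0.0136 0.0825]]
[[0.5281 0.0387 0.0825]]
[[0.5153 0.026  0.0825]]
[[208.0, 250.0], [208.0, 210.0]] [[207.0, 213.0]]
time_s: 3.72
position: [0.5271, 0.0262, 0.0956]
ee_rot: [[-1.0, -0.0, -0.001], [-0.0, 1.0, 0.0], [0.001, 0.0, -1.0]]
ft_force: [-0.3, -0.3, -0.5]
grip_width: 0.0003
grasp_force: 0.0
```

```bash
for i in 1; do python3 -m creep '[{"twist":[0,0,0],"linear":[-1,0,1],"fingers":0},{"twist":[0,0,0],"linear":[0,0,1],"fingers":0},{"twist":[0,0,0],"linear":[0,0,0],"fingers":0}]'; done; python3 -m creep '[{"twist":[0,0,0],"linear":[0,0,1],"fingers":0},{"twist":[0,0,0],"linear":[0,0,1],"fingers":0},{"twist":[0,0,0],"linear":[0,0,0],"fingers":0}]'
```

```text
time_s: 4.1
position: [0.5282, 0.0262, 0.0938]
ee_rot: [[-1.0, -0.0, -0.0], [-0.0, 1.0, 0.0], [0.0, 0.0, -1.0]]
ft_force: [-0.5, 0.7, 1.0]
grip_width: 0.0004
grasp_force: 0.0
time_s: 4.47
position: [0.5282, 0.0262, 0.0918]
ee_rot: [[-1.0, -0.0, -0.0], [-0.0, 1.0, 0.0], [0.0, 0.0, -1.0]]
ft_force: [0.4, -0.0, -0.1]
grip_width: 0.0006
grasp_force: 0.0
```

```bash
python3 -m creep '[{"twist":[0,0,0],"linear":[0,0,1],"fingers":0},{"twist":[0,0,0],"linear":[0,0,1],"fingers":0},{"twist":[0,0,0],"linear":[0,0,0],"fingers":0}]'; python3 -m creep '[{"twist":[0,0,0],"linear":[0,0,1],"fingers":0},{"twist":[0,0,0],"linear":[0,0,1],"fingers":0},{"twist":[0,0,0],"linear":[0,0,0],"fingers":0}]'
```

```text
time_s: 4.85
position: [0.5282, 0.0262, 0.0898]
ee_rot: [[-1.0, -0.0, -0.0], [-0.0, 1.0, 0.0], [0.0, 0.0, -1.0]]
ft_force: [0.3, -0.6, 0.1]
grip_width: 0.0004
grasp_force: 0.0
time_s: 5.22
position: [0.5282, 0.0262, 0.0878]
ee_rot: [[-1.0, -0.0, -0.0], [-0.0, 1.0, 0.0], [0.0, 0.0, -1.0]]
ft_force: [-0.0, 0.2, 0.2]
grip_width: 0.0003
grasp_force: 0.0
```

```bash
python3 - <<'E'
from h import *
a=snap('wrist','wrist3.png')['image'][150:260,270:400];b=snap('side','side3.png')['image'][190:230,320:370];s=snap('scene','scene3.png')['image'][160:210,280:340]
o=np.zeros((600,800,3),np.uint8);o[:330,:390]=cv2.resize(a,(390,330));o[:320,400:]=cv2.resize(b,(400,320),interpolation=2);o[340:590,:300]=cv2.resize(s,(300,250),interpolation=2)
cv2.imwrite('pics/m3.png',o[:,:,::-1])
E
```

```text
(no output)
```

View pics/m3.png

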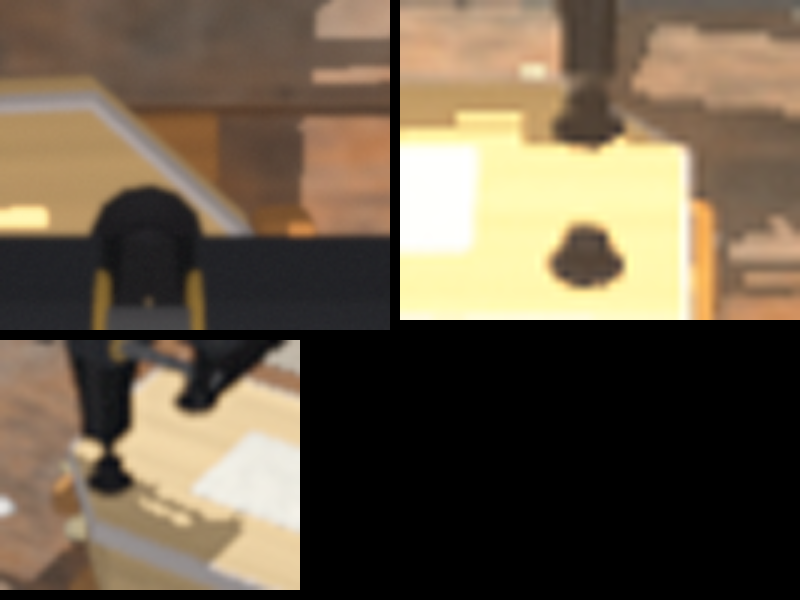

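The fingertip is centred over the pin in all three views. In the scene crop it stands just above the head at about (108,450), with no contact yet, so I'll go on by force.

```bash
python3 -m creep '[{"twist":[0,0,0],"linear":[0,0,1],"fingers":0},{"twist":[0,0,0],"linear":[0,0,0],"fingers":0}]' | egrep 'pos|force'; python3 -m creep '[{"twist":[0,0,0],"linear":[0,0,1],"fingers":0},{"twist":[0,0,0],"linear":[0,0,0],"fingers":0}]'| egrep 'pos|force'
```

```text
position: [0.5282, 0.0262, 0.0868]
ft_force: [0.2, 0.3, 0.6]
grasp_force: 0.0
position: [0.5282, 0.0262, 0.0858]
ft_force: [0.1, -0.4, -0.6]
grasp_force: 0.0
```

```bash
python3 -m creep '[{"twist":[0,0,0],"linear":[0,0,1],"fingers":0},{"twist":[0,0,0],"linear":[0,0,0],"fingers":0}]' | egrep 'pos|ft_force'; python3 - <<'E'
from h import *
for n in('scene','side','wrist'):
    d=dict(np.load(f'pics/{n}3.png.npz'));print(n,proj(d,[[.5282,.0262,.0878],[.5284,.0264,.0965],[.5284,.0264,.0825]]).round(1).tolist())
    if n!='wrist':
        u,v=proj(d,[[.5282,.0262,.0878]])[0].round().astype(int);print(d['image'].max(2)[v-8:v+9,u-7:u+8])
E
```

```text
position: [0.5282, 0.0262, 0.0848]
ft_force: [-0.6, -0.2, -0.2]
scene [[301.1, 185.4], [301.0, 182.6], [301.2, 187.0]]
[[146 135  85  34  36  37  30  25  26  20  21  75 170 230 239]
 [141 139  90  40  30  33  29  23  22  21  69 144 206 236 242]
 [150 158 130 105  83  55  31  23  28  78 144 204 234 242 242]
 [171 195 197 193 173 131  72  26  70 152 203 233 241 241 240]
 [183 217 232 236 226 199 132  52 105 192 228 238 238 237 238]
 [168 206 223 236 238 216 149  65  99 177 217 233 235 234 235]
 [148 166 184 211 215 172  95  35  49 104 177 227 236 234 233]
 [146 148 156 168 151  93  33  25  24  41 149 226 238 237 236]
 [156 149 154 145 111  60  30  28  26  36 130 208 228 236 238]
 [165 151 151 132  92  52  31  30  30  27  72 141 193 229 236]
 [171 149 142 103  57  30  26  28  27  26  25  54 138 207 223]
 [155 139 133  88  38  23  27  30  28  28  21  30  93 160 185]
 [132 132 137 109  68  44  29  27  29  31  45  75 113 145 155]
 [127 131 139 134 118  97  73  60  60  75  96 126 147 157 160]
 [130 128 136 148 150 140 124 117 118 124 139 152 158 167 186]
 [127 124 132 146 155 155 153 153 15
[... 571 characters left out ...]
2 124 153 160]
 [194 193 193 194 155  98  78  81  79  79 112 124 124 122 120]
 [196 196 196 196 147 104  84  81  80  78 120 137 130 127 125]
 [198 200 199 163 116  93  84  81  80  81 102 128 153 143 132]
 [199 200 185 119  83  81  81  81  81  79  81  96 173 179 153]
 [200 199 189 117  83  81  81  81  80  81  85  94 182 195 185]
 [200 200 200 156 113  88  82  82  80  84 157 244 222 198 197]
 [252 252 252 251 250 231 222 187 167 241 252 255 253 252 252]
 [255 255 255 255 255 254 254 253 253 255 255 255 255 255 255]
 [255 255 255 255 255 255 255 255 255 255 255 255 255 255 255]
 [255 255 255 255 255 255 255 255 255 255 255 255 255 255 255]]
wrist [[319.4, 233.3], [319.8, 238.4], [319.7, 230.8]]
```

```bash
python3 -m creep '[{"twist":[0,0,0],"linear":[0,0,1],"fingers":0},{"twist":[0,0,0],"linear":[0,0,0],"fingers":0}]' | egrep 'pos|ft_force';python3 -m creep '[{"twist":[0,0,0],"linear":[0,0,1],"fingers":0},{"twist":[0,0,0],"linear":[0,0,0],"fingers":0}]' | egrep 'pos|ft_force'; python3 - <<'E'
from h import *
d=snap('scene','scene4.png');print(d['image'].max(2)[175:192,294:309])
E
```

```text
position: [0.5282, 0.0262, 0.0838]
ft_force: [0.4, -0.4, -0.2]
position: [0.5282, 0.0262, 0.0828]
ft_force: [0.2, -0.2, 0.4]
[[164 143  85  36  34  37  30  24  26  23  23  41 149 223 234]
 [159 144  90  36  33  37  33  26  25  26  19  45 153 227 236]
 [145 132  81  35  35  35  32  27  22  22  18  43 156 231 241]
 [140 133  84  35  35  35  32  27  24  23  18  38 154 232 243]
 [152 158 108  42  30  37  30  24  21  21  31  77 166 231 243]
 [173 187 134  59  36  34  33  25  24  45 102 158 204 235 241]
 [178 189 149 111 101  68  31  27  28 100 177 215 232 238 239]
 [156 163 160 179 182 126  51  23  34 123 204 233 237 236 236]
 [144 151 169 204 206 144  56  26  22  85 177 230 238 235 234]
 [149 151 160 170 155  95  38  28  24  44 150 227 239 238 236]
 [156 150 155 147 113  62  27  29  29  39 131 209 229 236 238]
 [165 152 152 130  94  51  29  30  28  27  73 142 189 217 233]
 [171 151 142 103  57  32  25  28  29  26  24  52 112 175 211]
 [156 138 133  90  36  24  29  27  27  27  24  28  81 144 170]
 [132 133 137 109  68  41  32  26  29  32  48  77 117 146 152]
 [127 131 140 136 118  96  72  60  61  73  97 127 149 158 161]
 [131 128 137 148 151 140 125 117 118 126 137 151 157 168 187]]
```

```bash
for k in 1; do python3 -m creep '[{"twist":[0,0,0],"linear":[0,0,1],"fingers":0},{"twist":[0,0,0],"linear":[0,0,0],"fingers":0}]' | egrep 'pos|ft_force'; done; python3 -m creep '[{"twist":[0,0,0],"linear":[0,0,1],"fingers":0},{"twist":[0,0,0],"linear":[0,0,0],"fingers":0}]' | egrep 'pos|ft_force'
```

```text
position: [0.5282, 0.0262, 0.0818]
ft_force: [0.1, 1.2, -0.5]
position: [0.5282, 0.0262, 0.0808]
ft_force: [0.0, -0.0, -0.3]
```

```bash
python3 -m creep '[{"twist":[0,0,0],"linear":[0,0,1],"fingers":0},{"twist":[0,0,0],"linear":[0,0,0],"fingers":0}]' | egrep 'pos|ft_force'; python3 - <<'E'
from h import *
d=snap('scene','scene5.png');a=d['image'][160:205,280:330];b=snap('side','side5.png')['image'][180:225,320:370]; w=snap('wrist','wrist5.png')['image'][180:280,270:370]
o=np.zeros((600,800,3),np.uint8);o[:360,:400]=cv2.resize(a,(400,360),interpolation=2);o[:360,400:]=cv2.resize(b,(400,360),interpolation=2);o[360:,:240]=cv2.resize(w,(240,240))
w0=cv2.cvtColor(cv2.imread('pics/scene0.png'),4)[160:205,280:330];o[360:,260:527]=cv2.resize(w0,(267,240),interpolation=2)
w0=cv2.cvtColor(cv2.imread('pics/side0.png'),4)[180:225,320:370];o[360:,530:797]=cv2.resize(w0,(267,240),interpolation=2)
cv2.imwrite('pics/m5.png',o[:,:,::-1])
E
```

```text
position: [0.5282, 0.0262, 0.0798]
ft_force: [-0.1, 1.0, 0.4]
```

View pics/m5.png

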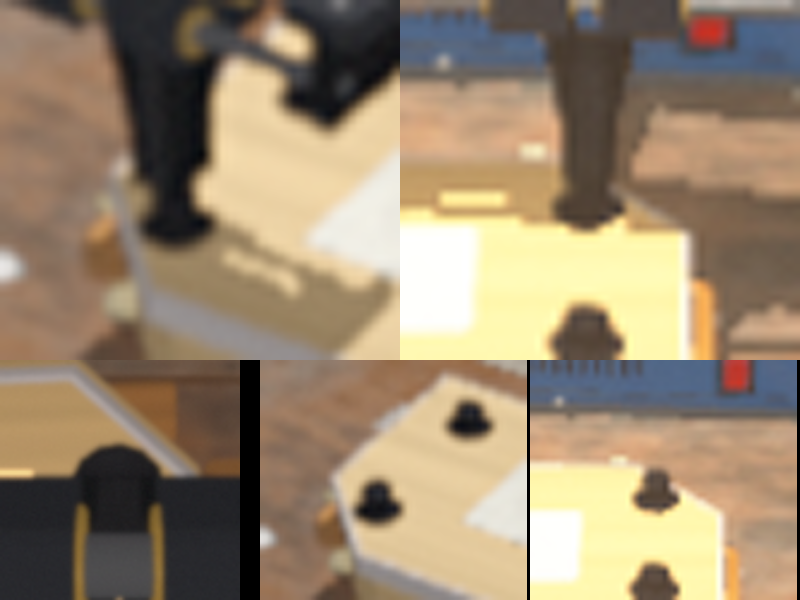

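The views now show the fingertip just at the head (scene crop (175,195), side crop (588,185)). So the shut tips end about 14 mm above the reported TCP, and contact should come with the next steps.

```bash
for k in 1; do python3 -m creep '[{"twist":[0,0,0],"linear":[0,0,0.5],"fingers":0},{"twist":[0,0,0],"linear":[0,0,0.5],"fingers":0}]' | egrep 'pos|ft_force'; done; python3 -m creep '[{"twist":[0,0,0],"linear":[0,0,0.5],"fingers":0},{"twist":[0,0,0],"linear":[0,0,0.5],"fingers":0}]' | egrep 'pos|ft_force'; python3 -m creep '[{"twist":[0,0,0],"linear":[0,0,0.5],"fingers":0},{"twist":[0,0,0],"linear":[0,0,0.5],"fingers":0}]' | egrep 'pos|ft_force'
```

```text
position: [0.5283, 0.0262, 0.0789]
ft_force: [-0.7, -0.0, 0.1]
position: [0.5283, 0.0262, 0.0779]
ft_force: [-0.4, -0.8, 0.6]
position: [0.5283, 0.0262, 0.0769]
ft_force: [-0.3, 0.6, -0.1]
```

```bash
python3 -m creep '[{"twist":[0,0,0],"linear":[0,0,0.5],"fingers":0},{"twist":[0,0,0],"linear":[0,0,0.5],"fingers":0}]' | egrep 'pos|ft_force'; python3 -m creep '[{"twist":[0,0,0],"linear":[0,0,0.5],"fingers":0},{"twist":[0,0,0],"linear":[0,0,0.5],"fingers":0}]' | egrep 'pos|ft_force'; python3 - <<'E'
from h import *
d=snap('scene','scene6.png');print(d['image'].max(2)[175:192,294:309]);d=snap('side','side6.png');print(d['image'].max(2)[195:211,335:350])
print(sensors.read_state()['tau'],sensors.read_state()['grip_width'])
E
```

```text
position: [0.5283, 0.0262, 0.0759]
ft_force: [-0.0, 0.3, 0.2]
position: [0.5283, 0.0262, 0.0751]
ft_force: [0.6, 0.6, 4.0]
[[163 127  66  34  36  37  32  28  23  26  22  42 149 224 234]
 [157 131  77  32  35  38  31  28  24  23  18  44 153 227 236]
 [147 134  84  34  34  39  34  25  22  23  21  38 153 231 240]
 [143 141  92  40  33  35  30  27  23  23  20  26 151 233 244]
 [152 162 113  44  35  35  32  28  24  24  18  22 150 234 245]
 [166 192 142  58  34  37  33  28  26  21  21  23 146 232 243]
 [170 197 147  58  30  35  32  26  25  22  21  55 154 228 241]
 [155 164 115  46  31  34  33  28  22  20  62 135 193 229 238]
 [147 148 110  65  43  37  35  27  21  21 113 201 230 236 235]
 [150 150 135 117  86  50  30  28  23  35 145 227 241 240 237]
 [157 152 156 150 116  65  32  27  22  39 132 210 231 236 237]
 [165 152 156 144 107  57  30  25  24  25  69 139 189 215 223]
 [172 151 143 109  62  31  26  30  29  26  25  50 115 164 185]
 [156 139 134  90  36  24  29  27  27  29  23  29  84 140 158]
 [133 133 138 109  63  39  32  28  28  33  36  67 115 149 154]
 [127 131 141 134 109  90  71  5
[... 524 characters left out ...]
15 124 182]
 [194 193 192 193 193 119  80  82  82  83  79  91 120 123 149]
 [196 195 195 196 195 126  84  83  83  81  79  99 131 131 126]
 [198 196 197 197 169 110  81  82  79  78  78  90 122 150 136]
 [201 200 201 185 125  85  79  80  80  81  79  79  95 172 175]
 [199 199 199 188 116  82  81  81  81  81  80  79  88 181 196]
 [200 200 199 200 140  99  84  81  82  80  85  95 132 187 199]
 [225 200 200 200 182 168 143 120 112 112 203 245 250 221 197]
 [254 253 253 253 252 252 252 251 250 250 253 255 255 253 252]
 [255 255 255 255 255 255 255 255 255 255 255 255 255 255 255]]
[-3.74549255e-02 -3.84417665e+01 -1.03553501e+01 -2.49012740e-02
 -7.89279258e-02 -1.54761528e-04] 0.0007687108637321181
```

```bash
python3 -m creep '[{"twist":[0,0,0],"linear":[0,0,1],"fingers":0},{"twist":[0,0,0],"linear":[0,0,0],"fingers":0}]' | egrep 'pos|ft_force'; python3 -m creep '[{"twist":[0,0,0],"linear":[0,0,1],"fingers":0},{"twist":[0,0,0],"linear":[0,0,0],"fingers":0}]' | egrep 'pos|ft_force'
```

```text
position: [0.5283, 0.0262, 0.0741]
ft_force: [-0.4, -0.1, 3.1]
position: [0.5283, 0.0262, 0.0729]
ft_force: [-0.8, 0.3, 3.8]
```

```bash
python3 -m creep '[{"twist":[0,0,0],"linear":[0,0,1],"fingers":0},{"twist":[0,0,0],"linear":[0,0,0],"fingers":0}]' | egrep 'pos|ft_force'; python3 -m creep '[{"twist":[0,0,0],"linear":[0,0,1],"fingers":0},{"twist":[0,0,0],"linear":[0,0,0],"fingers":0}]' | egrep 'pos|ft_force'
```

```text
position: [0.5283, 0.0262, 0.0718]
ft_force: [-1.0, -0.7, 3.2]
position: [0.5283, 0.0262, 0.0708]
ft_force: [-0.6, -0.1, 3.8]
```

Pin is moving under about 4 N, as described. I'll continue until the force rises.

```bash
python3 -m creep '[{"twist":[0,0,0],"linear":[0,0,1],"fingers":0},{"twist":[0,0,0],"linear":[0,0,0],"fingers":0}]' | egrep 'pos|ft_force'; python3 -m creep '[{"twist":[0,0,0],"linear":[0,0,1],"fingers":0},{"twist":[0,0,0],"linear":[0,0,0],"fingers":0}]' | egrep 'pos|ft_force'
```

```text
position: [0.5283, 0.0262, 0.0699]
ft_force: [-0.6, 0.4, 3.2]
position: [0.5283, 0.0262, 0.0688]
ft_force: [-1.3, 0.1, 3.4]
```

```bash
python3 -m creep '[{"twist":[0,0,0],"linear":[0,0,0.5],"fingers":0},{"twist":[0,0,0],"linear":[0,0,0.5],"fingers":0}]' | egrep 'pos|ft_force'; python3 -m creep '[{"twist":[0,0,0],"linear":[0,0,0.5],"fingers":0},{"twist":[0,0,0],"linear":[0,0,0],"fingers":0}]' | egrep 'pos|ft_force'
```

```text
position: [0.5283, 0.0262, 0.0679]
ft_force: [-0.0, -0.2, 4.1]
position: [0.5283, 0.0262, 0.0674]
ft_force: [-0.6, 0.1, 4.1]
```

```bash
python3 -m creep '[{"twist":[0,0,0],"linear":[0,0,0.5],"fingers":0},{"twist":[0,0,0],"linear":[0,0,0],"fingers":0}]' | egrep 'pos|ft_force'; python3 -m creep '[{"twist":[0,0,0],"linear":[0,0,0.5],"fingers":0},{"twist":[0,0,0],"linear":[0,0,0],"fingers":0}]' | egrep 'pos|ft_force'
```

```text
position: [0.5283, 0.0262, 0.0669]
ft_force: [-0.9, 0.6, 4.4]
position: [0.5283, 0.0262, 0.0664]
ft_force: [-0.7, -0.1, 4.3]
```

```bash
python3 -m creep '[{"twist":[0,0,0],"linear":[0,0,0.5],"fingers":0},{"twist":[0,0,0],"linear":[0,0,0],"fingers":0}]' | egrep 'pos|ft_force'
```

```text
position: [0.5283, 0.0262, 0.0659]
ft_force: [-0.5, -0.4, 3.6]
```

```bash
python3 -m creep '[{"twist":[0,0,0],"linear":[0,0,0.5],"fingers":0},{"twist":[0,0,0],"linear":[0,0,0],"fingers":0}]' | egrep 'pos|ft_force'; python3 -m creep '[{"twist":[0,0,0],"linear":[0,0,0.5],"fingers":0},{"twist":[0,0,0],"linear":[0,0,0],"fingers":0}]' | egrep 'pos|ft_force'
```

```text
position: [0.5283, 0.0262, 0.0654]
ft_force: [0.4, 0.7, 3.5]
position: [0.5283, 0.0262, 0.065]
ft_force: [-0.6, -0.0, 4.9]
```

```bash
python3 -m creep '[{"twist":[0,0,0],"linear":[0,0,0.5],"fingers":0},{"twist":[0,0,0],"linear":[0,0,0],"fingers":0}]' | egrep 'pos|ft_force'; python3 -m creep '[{"twist":[0,0,0],"linear":[0,0,0.5],"fingers":0},{"twist":[0,0,0],"linear":[0,0,0],"fingers":0}]' | egrep 'pos|ft_force'
```

```text
position: [0.5283, 0.0262, 0.0648]
ft_force: [-0.5, 0.0, 7.8]
position: [0.5283, 0.0262, 0.0645]
ft_force: [-2.0, -0.3, 8.5]
```

Home: the force climbs past 8 N at about 6 N/mm, which is the gasket slope. Now the diagonal pin.

```bash
python3 -m creep '[{"twist":[0,0,0],"linear":[0,0,-20],"fingers":0},{"twist":[0,0,0],"linear":[0,0,-30],"fingers":0},{"twist":[0,0,0],"linear":[-30,-52,0],"fingers":0},{"twist":[0,0,0],"linear":[-30,-52,0],"fingers":0},{"twist":[0,0,0],"linear":[-31,-52,0],"fingers":0}]'|egrep 'pos|ft_f'; python3 -m creep '[{"twist":[0,0,0],"linear":[0,0,0],"fingers":0},{"twist":[0,0,0],"linear":[0,0,0],"fingers":0}]'
python3 - <<'E'
from h import *
d=snap('wrist','wrist7.png');p=sensors.read_state()['position'];a=d['image'][150:300,220:420]
side=snap('side','side7.png')['image'][180:260,255:375];sc=snap('scene','scene7.png')['image'][150:250,280:400]
o=np.zeros((600,800,3),np.uint8);o[:300,:400]=cv2.resize(a,(400,300));o[:267,400:]=cv2.resize(side,(400,267),interpolation=2);o[300:,:360]=cv2.resize(sc,(360,300),interpolation=2)
cv2.imwrite('pics/m7.png',o[:,:,::-1]); print(p,(proj(d,[p+[0,0,.0206],[.6192,-.1301,.0825],[.6057,-.1301,.0825]])-[220,150])*2)
E
```

```text
position: [0.6198, -0.131, 0.1134]
ft_force: [1.2, 0.6, -0.4]
time_s: 13.55
position: [0.618, -0.1293, 0.1128]
ee_rot: [[-1.0, 0.001, -0.003], [0.001, 1.0, 0.002], [0.003, 0.002, -1.0]]
ft_force: [-0.2, 0.1, 0.1]
grip_width: 0.0006
grasp_force: 0.0
[ 0.61774763 -0.12852637  0.11294274] [[201.74128481 190.11839714]
 [196.52968969 141.90574831]
 [196.44757084 108.12552787]]
```

View pics/m7.png

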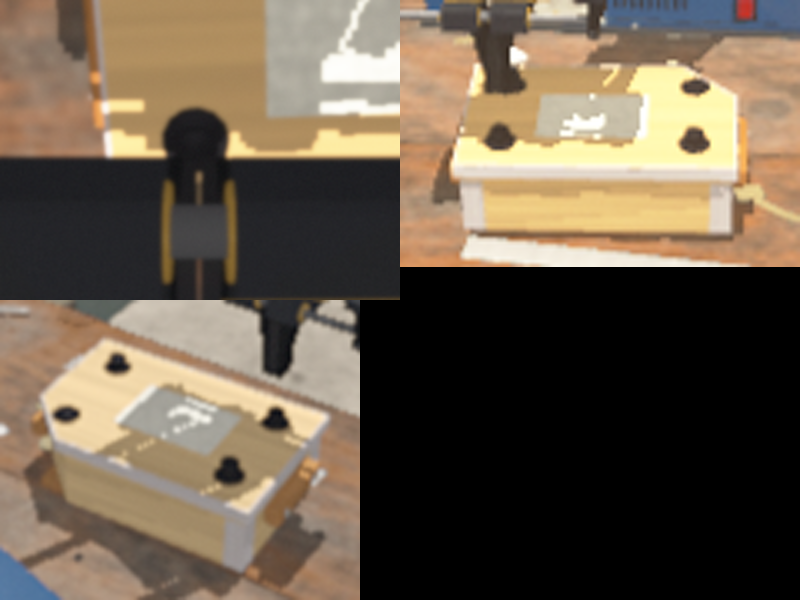

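The cut pin is home (flat at about (66,414) in the scene crop). The fingertip is over the diagonal pin, and its washer lies where predicted (196,108).

```bash
python3 -m creep '[{"twist":[0,0,0],"linear":[-1,-1,15],"fingers":0},{"twist":[0,0,0],"linear":[0,0,12],"fingers":0},{"twist":[0,0,0],"linear":[0,0,6],"fingers":0},{"twist":[0,0,0],"linear":[0,0,0],"fingers":0}]'|egrep 'pos|ft_f'; python3 -m creep '[{"twist":[0,0,0],"linear":[0,0,1],"fingers":0},{"twist":[0,0,0],"linear":[0,0,1],"fingers":0},{"twist":[0,0,0],"linear":[0,0,1],"fingers":0},{"twist":[0,0,0],"linear":[0,0,1],"fingers":0},{"twist":[0,0,0],"linear":[0,0,0],"fingers":0}]'|egrep 'pos|ft_f'; python3 -m creep '[{"twist":[0,0,0],"linear":[0,0,1],"fingers":0},{"twist":[0,0,0],"linear":[0,0,1],"fingers":0},{"twist":[0,0,0],"linear":[0,0,0],"fingers":0}]'|egrep 'pos|ft_f'
```

```text
position: [0.6197, -0.1305, 0.0799]
ft_force: [-0.2, 0.2, -0.7]
position: [0.6202, -0.1308, 0.0769]
ft_force: [-0.4, -1.2, 0.6]
position: [0.6202, -0.1308, 0.0748]
ft_force: [-0.8, 0.2, 0.3]
```

```bash
python3 -m creep '[{"twist":[0,0,0],"linear":[1,0,1],"fingers":0},{"twist":[0,0,0],"linear":[0,0,1],"fingers":0},{"twist":[0,0,0],"linear":[0,0,0],"fingers":0}]'|egrep 'pos|ft_f'; python3 -m creep '[{"twist":[0,0,0],"linear":[0,0,1],"fingers":0},{"twist":[0,0,0],"linear":[0,0,1],"fingers":0},{"twist":[0,0,0],"linear":[0,0,0],"fingers":0}]'|egrep 'pos|ft_f'; python3 -m creep '[{"twist":[0,0,0],"linear":[0,0,1],"fingers":0},{"twist":[0,0,0],"linear":[0,0,1],"fingers":0},{"twist":[0,0,0],"linear":[0,0,0],"fingers":0}]'|egrep 'pos|ft_f'
```

```text
position: [0.6197, -0.1309, 0.0734]
ft_force: [-0.1, -0.3, 4.1]
position: [0.6196, -0.1309, 0.071]
ft_force: [-0.4, -0.1, 3.7]
position: [0.6196, -0.1309, 0.0689]
ft_force: [1.7, 0.2, 3.2]
```

```bash
python3 -m creep '[{"twist":[0,0,0],"linear":[0,0,1],"fingers":0},{"twist":[0,0,0],"linear":[0,0,1],"fingers":0},{"twist":[0,0,0],"linear":[0,0,0],"fingers":0}]'|egrep 'pos|ft_f'; python3 -m creep '[{"twist":[0,0,0],"linear":[0,0,1],"fingers":0},{"twist":[0,0,0],"linear":[0,0,0.5],"fingers":0},{"twist":[0,0,0],"linear":[0,0,0],"fingers":0}]'|egrep 'pos|ft_f'
```

```text
position: [0.6196, -0.1309, 0.0669]
ft_force: [0.2, 0.0, 3.6]
position: [0.6195, -0.1308, 0.0654]
ft_force: [2.4, 0.6, 3.9]
```

```bash
python3 -m creep '[{"twist":[0,0,0],"linear":[0,0,0.5],"fingers":0},{"twist":[0,0,0],"linear":[0,0,0],"fingers":0}]' | egrep 'pos|ft_force'
```

```text
position: [0.6196, -0.1309, 0.0652]
ft_force: [2.5, 0.0, 5.3]
```

```bash
python3 -m creep '[{"twist":[0,0,0],"linear":[0,0,0.5],"fingers":0},{"twist":[0,0,0],"linear":[0,0,0],"fingers":0}]' | egrep 'pos|ft_force'; python3 -m creep '[{"twist":[0,0,0],"linear":[0,0,0.5],"fingers":0},{"twist":[0,0,0],"linear":[0,0,0],"fingers":0}]' | egrep 'pos|ft_force'
```

```text
position: [0.6196, -0.1309, 0.0649]
ft_force: [0.8, 0.6, 5.6]
position: [0.6196, -0.1309, 0.0647]
ft_force: [0.3, 0.1, 7.1]
```

```bash
python3 -m creep '[{"twist":[0,0,0],"linear":[0,0,0.5],"fingers":0},{"twist":[0,0,0],"linear":[0,0,0],"fingers":0}]' | egrep 'pos|ft_force'
```

```text
position: [0.6196, -0.1309, 0.0644]
ft_force: [-0.3, 0.2, 8.8]
```

```bash
python3 -m creep '[{"twist":[0,0,0],"linear":[0,0,-20],"fingers":0},{"twist":[0,0,0],"linear":[0,0,-30],"fingers":0},{"twist":[0,0,0],"linear":[42,-1.5,0],"fingers":0},{"twist":[0,0,0],"linear":[42,-1.5,0],"fingers":0},{"twist":[0,0,0],"linear":[0,0,0],"fingers":0}]'|egrep 'pos|ft_f'; python3 -m creep '[{"twist":[0,0,0],"linear":[0,0,15],"fingers":0},{"twist":[0,0,0],"linear":[0,0,12],"fingers":0},{"twist":[0,0,0],"linear":[0,0,5],"fingers":0},{"twist":[0,0,0],"linear":[0,0,0],"fingers":0}]'|egrep 'pos|ft_f'
python3 - <<'E'
from h import *
d=snap('wrist','wrist8.png');p=sensors.read_state()['position'];print(p)
# washer rim seen from the robot side: dark run above fingers
pr=proj(d,[[.5353,-.1336,.0825],[.5218,-.1336,.0825],[.5353,-.1471,.0825],[.5353,-.1201,.0825]]);print(pr.round(1))
g=d['image'].max(2);u,v=pr[1].round().astype(int);print(g[v-5:v+6,u]);v2=v+6;print(v2,u-25,g[v2,u-25:u+26])
E
```

```text
position: [0.5295, -0.132, 0.112]
ft_force: [0.3, 0.1, 0.2]
position: [0.5352, -0.1336, 0.0804]
ft_force: [0.1, -0.1, 0.1]
[ 0.53545813 -0.13370746  0.08091059]
[[319.4 234.5]
 [319.4 215. ]
 [299.1 234.5]
 [339.7 234.4]]
[176 176 167 140  98  57  36  36  36  36  34]
221 294 [178 178 178 179 178 177 175 168 144 109  71  45  33  31  33  35  34  33
  35  33  34  34  36  34  36  36  34  35  33  33  33  33  33  34  32  32
  33  37  54  85 120 150 167 178 180 179 180 180 178 179 181]
```

```bash
python3 -m creep '[{"twist":[0,0,0],"linear":[0,0,1],"fingers":0},{"twist":[0,0,0],"linear":[0,0,1],"fingers":0},{"twist":[0,0,0],"linear":[0,0,1],"fingers":0},{"twist":[0,0,0],"linear":[0,0,1],"fingers":0},{"twist":[0,0,0],"linear":[0,0,0],"fingers":0}]'|egrep 'pos|ft_f'; python3 -m creep '[{"twist":[0,0,0],"linear":[0,0,1],"fingers":0},{"twist":[0,0,0],"linear":[0,0,1],"fingers":0},{"twist":[0,0,0],"linear":[0,0,1],"fingers":0},{"twist":[0,0,0],"linear":[0,0,0],"fingers":0}]'|egrep 'pos|ft_f'; python3 -m creep '[{"twist":[0,0,0],"linear":[0,0,1],"fingers":0},{"twist":[0,0,0],"linear":[0,0,1],"fingers":0},{"twist":[0,0,0],"linear":[0,0,1],"fingers":0},{"twist":[0,0,0],"linear":[0,0,0],"fingers":0}]'|egrep 'pos|ft_f'
```

```text
position: [0.5353, -0.1338, 0.0774]
ft_force: [-0.3, -0.1, -0.5]
position: [0.5354, -0.1339, 0.0747]
ft_force: [-1.4, -0.2, 4.0]
position: [0.5354, -0.1338, 0.0714]
ft_force: [-0.9, -0.8, 4.4]
```

```bash
python3 -m creep '[{"twist":[0,0,0],"linear":[0,0,1],"fingers":0},{"twist":[0,0,0],"linear":[0,0,1],"fingers":0},{"twist":[0,0,0],"linear":[0,0,1],"fingers":0},{"twist":[0,0,0],"linear":[0,0,0],"fingers":0}]'|egrep 'pos|ft_f'; python3 -m creep '[{"twist":[0,0,0],"linear":[0,0,1],"fingers":0},{"twist":[0,0,0],"linear":[0,0,1],"fingers":0},{"twist":[0,0,0],"linear":[0,0,0.5],"fingers":0},{"twist":[0,0,0],"linear":[0,0,0],"fingers":0}]'|egrep 'pos|ft_f'
```

```text
position: [0.5353, -0.1338, 0.0683]
ft_force: [-0.2, 0.8, 2.8]
position: [0.5354, -0.1338, 0.0659]
ft_force: [-0.2, -0.5, 3.5]
```

```bash
python3 -m creep '[{"twist":[0,0,0],"linear":[0,0,0.5],"fingers":0},{"twist":[0,0,0],"linear":[0,0,0],"fingers":0}]' | egrep 'pos|ft_force'; python3 -m creep '[{"twist":[0,0,0],"linear":[0,0,0.5],"fingers":0},{"twist":[0,0,0],"linear":[0,0,0],"fingers":0}]' | egrep 'pos|ft_force'
```

```text
position: [0.5354, -0.1338, 0.0654]
ft_force: [-0.9, 0.4, 4.1]
position: [0.5354, -0.1338, 0.0651]
ft_force: [-0.6, -0.1, 5.4]
```

```bash
python3 -m creep '[{"twist":[0,0,0],"linear":[0,0,0.5],"fingers":0},{"twist":[0,0,0],"linear":[0,0,0.5],"fingers":0},{"twist":[0,0,0],"linear":[0,0,0],"fingers":0}]' | egrep 'pos|ft_force'
```

```text
position: [0.5354, -0.1338, 0.0645]
ft_force: [-1.7, -0.3, 7.7]
```

```bash
python3 -m creep '[{"twist":[0,0,0],"linear":[0,0,0.5],"fingers":0},{"twist":[0,0,0],"linear":[0,0,0],"fingers":0}]' | egrep 'pos|ft_force'; python3 -m creep '[{"twist":[0,0,0],"linear":[0,0,-20],"fingers":0},{"twist":[0,0,0],"linear":[0,0,-30],"fingers":0},{"twist":[0,0,0],"linear":[-25.5,54.5,0],"fingers":0},{"twist":[0,0,0],"linear":[-25.5,54.5,0],"fingers":0},{"twist":[0,0,0],"linear":[-26,54.5,0],"fingers":0}]'|egrep 'pos|ft_f'; python3 -m creep '[{"twist":[0,0,0],"linear":[0,0,0],"fingers":0},{"twist":[0,0,0],"linear":[0,0,15],"fingers":0},{"twist":[0,0,0],"linear":[0,0,12],"fingers":0},{"twist":[0,0,0],"linear":[0,0,5],"fingers":0},{"twist":[0,0,0],"linear":[0,0,0],"fingers":0}]'
python3 - <<'E'
from h import *
d=snap('wrist','wrist9.png');p=sensors.read_state()['position'];print(p)
pr=proj(d,[[.6125,.0298,.0825],[.599,.0298,.0825]]);print(pr.round(1))
g=d['image'].max(2);u,v=pr[1].round().astype(int);print(g[v-5:v+6,u]);v2=v+6;print(v2,u-25,g[v2,u-25:u+26])
E
```

```text
position: [0.5354, -0.1338, 0.0642]
ft_force: [-1.7, -0.1, 10.0]
position: [0.6124, 0.0312, 0.1128]
ft_force: [1.0, -0.8, 0.4]
time_s: 24.25
position: [0.6116, 0.0288, 0.0806]
ee_rot: [[-1.0, 0.001, -0.002], [0.001, 1.0, 0.0], [0.002, 0.0, -1.0]]
ft_force: [0.5, 0.7, -0.5]
grip_width: 0.0005
grasp_force: 0.0
[0.61207692 0.02891427 0.08113252]
[[321.  235.6]
 [321.  216.2]]
[169 170 166 152 116  69  37  30  30  31  32]
222 296 [164 164 164 163 163 163 160 148 121  86  59  40  31  27  29  31  28  33
  30  31  29  28  32  31  31  31  29  32  31  31  31  29  30  29  29  29
  32  49  76 109 135 153 162 161 163 163 162 164 163 163 163]
```

Well aligned (rim at row 215 against a predicted 216, centre column about 320). Pressing the last pin.

```bash
python3 -m creep '[{"twist":[0,0,0],"linear":[0,0,1],"fingers":0},{"twist":[0,0,0],"linear":[0,0,1],"fingers":0},{"twist":[0,0,0],"linear":[0,0,1],"fingers":0},{"twist":[0,0,0],"linear":[0,0,1],"fingers":0},{"twist":[0,0,0],"linear":[0,0,0],"fingers":0}]'|egrep 'pos|ft_f'; python3 -m creep '[{"twist":[0,0,0],"linear":[0,0,1],"fingers":0},{"twist":[0,0,0],"linear":[0,0,1],"fingers":0},{"twist":[0,0,0],"linear":[0,0,1],"fingers":0},{"twist":[0,0,0],"linear":[0,0,0],"fingers":0}]'|egrep 'pos|ft_f'; python3 -m creep '[{"twist":[0,0,0],"linear":[0,0,1],"fingers":0},{"twist":[0,0,0],"linear":[0,0,1],"fingers":0},{"twist":[0,0,0],"linear":[0,0,1],"fingers":0},{"twist":[0,0,0],"linear":[0,0,0],"fingers":0}]'|egrep 'pos|ft_f'
```

```text
position: [0.6122, 0.0298, 0.0773]
ft_force: [0.5, -0.5, -0.1]
position: [0.6122, 0.0297, 0.0743]
ft_force: [-0.2, 0.3, 0.1]
position: [0.6124, 0.0297, 0.0717]
ft_force: [-1.4, -0.0, 3.9]
```

```bash
python3 -m creep '[{"twist":[0,0,0],"linear":[0,0,1],"fingers":0},{"twist":[0,0,0],"linear":[0,0,1],"fingers":0},{"twist":[0,0,0],"linear":[0,0,1],"fingers":0},{"twist":[0,0,0],"linear":[0,0,0],"fingers":0}]'|egrep 'pos|ft_f'; python3 -m creep '[{"twist":[0,0,0],"linear":[0,0,1],"fingers":0},{"twist":[0,0,0],"linear":[0,0,1],"fingers":0},{"twist":[0,0,0],"linear":[0,0,0],"fingers":0}]'|egrep 'pos|ft_f'
```

```text
position: [0.6124, 0.0297, 0.0683]
ft_force: [0.1, 0.4, 3.8]
position: [0.6124, 0.0297, 0.0663]
ft_force: [-0.2, 0.3, 3.9]
```

```bash
python3 -m creep '[{"twist":[0,0,0],"linear":[0,0,0.5],"fingers":0},{"twist":[0,0,0],"linear":[0,0,0.5],"fingers":0},{"twist":[0,0,0],"linear":[0,0,0.5],"fingers":0},{"twist":[0,0,0],"linear":[0,0,0],"fingers":0}]' | egrep 'pos|ft_force'
```

```text
position: [0.6124, 0.0297, 0.0651]
ft_force: [-0.7, 0.4, 4.6]
```

```bash
python3 -m creep '[{"twist":[0,0,0],"linear":[0,0,0.5],"fingers":0},{"twist":[0,0,0],"linear":[0,0,0.5],"fingers":0},{"twist":[0,0,0],"linear":[0,0,0],"fingers":0}]' | egrep 'pos|ft_force'
```

```text
position: [0.6124, 0.0297, 0.0646]
ft_force: [-1.5, 0.2, 7.8]
```

```bash
python3 -m creep '[{"twist":[0,0,0],"linear":[0,0,0.5],"fingers":0},{"twist":[0,0,0],"linear":[0,0,0],"fingers":0}]' | egrep 'pos|ft_force'; python3 -m creep '[{"twist":[0,0,0],"linear":[0,0,-20],"fingers":0},{"twist":[0,0,0],"linear":[0,0,-50],"fingers":0},{"twist":[0,0,0],"linear":[0,0,-60],"fingers":0},{"twist":[0,0,0],"linear":[0,0,-40],"fingers":0},{"twist":[0,0,0],"linear":[0,0,0],"fingers":0}]'|egrep 'time|pos|ft_f'
python3 - <<'E'
from h import *
a=snap('scene','scene9.png')['image'][150:250,280:400];b=snap('side','side9.png')['image'][180:260,255:375]
o=np.zeros((600,800,3),np.uint8);o[:333,:400]=cv2.resize(a,(400,333),interpolation=2);o[:267,400:]=cv2.resize(b,(400,267),interpolation=2)
o[340:590,:400]=cv2.resize(eyes.get_image('side')['image'],(400,250));o[340:590,400:]=cv2.resize(eyes.get_image('scene')['image'],(400,250))
cv2.imwrite('pics/m9.png',o[:,:,::-1])
E
```

```text
position: [0.6124, 0.0297, 0.0643]
ft_force: [-1.5, 0.7, 8.9]
time_s: 28.55
position: [0.6144, 0.0295, 0.2368]
ft_force: [-0.4, -0.2, 0.1]
```

View pics/m9.png

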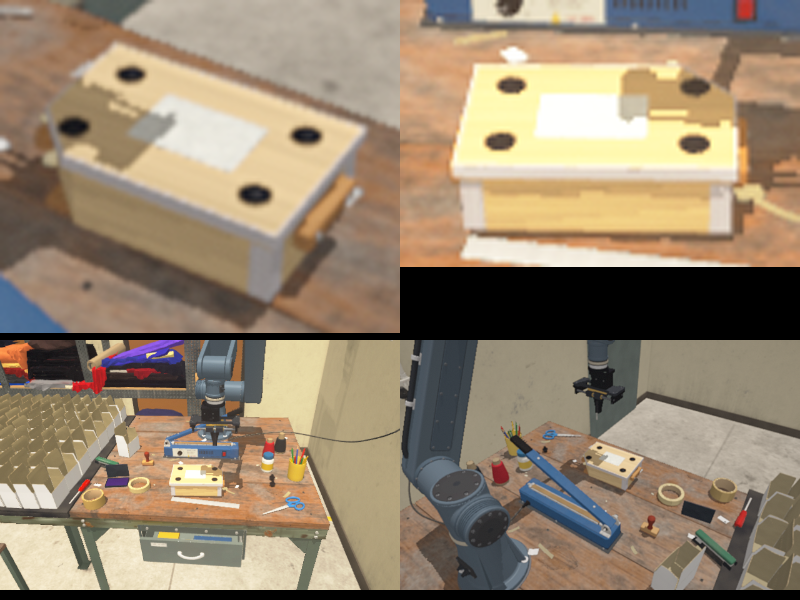

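All four pins lie flat: scene crop (74,127), (130,75), (306,135), (254,194). The case and its surroundings look unmoved, and the arm is clear. Handing in.

```bash
python3 -c "
from cell import order; print(order.job_done())"
```

```text
the job is handed in; nothing more can be done
None
```

I pressed all four pins home in the order asked (cut-off corner, diagonal, long side, last) with at most about 10 N measured, and handed the job in at about 29 s; the final pictures show all four heads flat and the case and its surroundings where they stood.

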